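# Close the sticky sliding cover of the watch-parts case

### The job

Close the blue sliding cover of the watch-parts case: slide it out from under the hood until it is fully home, its front edge flat against the front wall at both ends. It is a loose fit and jams if one end gets far ahead, so work it along a little at a time by its two knobs, first one end and then the other. Leave the other things on the bench where they are.

Things in the scene. Friction and masses are not known exactly. Their poses are not given: they have to be found in the camera images.
- case: White parts case fixed to the bench, x = -115 to +135, y = +-146 mm, 46 mm high; origin on its underside. The cover closes along its -x, against the front wall (40 mm high, inner face at x = -105 mm). A fixed hood, top 45.5 mm high, roofs x = +44 to +135 mm. Along both ends a ledge 30 mm high carries the cover, between side walls (inner faces y = +-133 mm) and under capping strips.
- cover: Blue cover, loose in the track, 0.3 to 0.65 kg, slides at 2 to 5 N when square. Plate 157 (x) x 238 (y) x 7 mm; origin: underside, 65 mm behind its front edge; axes as the case's. Closed: origin at x = -40 mm of the case; it starts 45 to 70 mm short. Front end shoes, 60 mm long, reach y = +-131 mm: 2 mm play a side. Turned 0.1 rad (one knob 20 mm ahead) it wedges; pushing the lagging end frees it.
- knob_left (a point): Centre of the top (yellow dot) of the cover's upright round black knob at its +y end: 18 mm diameter, 33 mm tall above the plate, top 70 mm above the bench, 15 mm to -x and 105 mm to +y of the cover's origin. Push it on its +x (hood) side; at least 15 mm of bare cover lies behind it. Closed, it is at x = -55 mm of the case.
- knob_right (a point): Centre of the top (yellow dot) of the like knob at the cover's -y end, 105 mm to -y of the cover's origin.
- edge_left (a point): Point on the lower front (-x) edge of the cover, 105 mm to +y of its middle.
- edge_right (a point): Point on the lower front (-x) edge of the cover, 105 mm to -y of its middle.
- stop_left (a point): Point on the inner face of the case's front wall, at its top (40 mm up), 105 mm to +y of its middle. Here the capping strip nearby (top 43.5 mm, reaching in to y = 121 mm) is the highest thing but the knobs. edge_left comes to the same case x when closed.
- stop_right (a point): The same at 105 mm to -y of the middle, for edge_right.
- loupe: Bystander: black eye loupe, 34 mm diameter, 32 mm high, in front of the case. Origin: centre of its underside.
- movement_holder: Bystander: small aluminium vice-like holder, 34 x 50 x 26 mm, beside the case. Origin: centre of its underside.
- screwdriver: Bystander: small screwdriver with red handle, 110 mm long, lying beside the case. Origin near the middle of its length.
- screw_dish: Bystander: small black dish, 64 mm diameter, 22 mm high, beside the case. Origin: centre of its underside.

How it is judged:
By the outcome, as a careful person would: the job done as asked, in the order asked, and still so for the second after the job is handed in, with the robot touching nothing.
It also fails if it takes over 58 s, if anything falls off the work surface, if the arm or the gripper's body presses on something with over 40 N, if the wrist force passes 120 N, or if a joint passes its speed limit or range.

### The arm

A 6-joint arm with a two-finger parallel gripper is mounted at the origin on the work surface. World frame = base frame: x ahead of the robot, y to its left, z up, the work surface at z = 0. Lengths are in mm, angles in degrees, forces in N, time in s.
With the tool pointing down it reaches from about 325 to 775 mm from the base axis. Payload 5.5 kg.
Tool frame: the origin (TCP) lies at the very end of the fingers, on their centre line; the grasp point (between the pads) lies 19 mm behind it; z points along the fingers, y is the direction in which the jaws open and shut (so a half turn about z gives the same grasp; the last joint's range is limited). The gripper opens to 88 mm and grips with 3 to 60 N. Pads are 20 mm wide; open, the fingers measure 115 mm over their backs; the gripper's body (75 mm by 178 mm) begins 61 mm behind the grasp point.
Start: joints at [-69.597, 5.22, 70.514, -0, 104.267, -3.249], TCP at [240.706, -549.615, 189.331] pointing down, gripper open.
Joint ranges: [-164.24, 164.24], [-49.07, 125.15], [9.68, 141.18], [-86.29, 266.29], [3.28, 154.24], [-151.56, 151.56]. Speed limits (degrees/s): [147.25, 147.25, 172.46, 180, 180, 180].

### API

Orientations are given as [roll, pitch, yaw] about the fixed x, y, z axes, in that order (R = Rz(yaw) Ry(pitch) Rx(roll)).
In Python, from cell import sense, optics, workorder gives the robot as it stands.
- The arm moves only by the tool servo_tool, never from a script. Its argument "deltas" is a list of rows, each a list of 3 entries, a list of its own where there are three numbers: the shift along the tool's x, y, z in cm, then the turn, a rotation vector about the tool's x, y, z in rad, then the closure in counts, from 0 (fully open) to 255 (shut). In form: [[[x, y, z], [rx, ry, rz], grip], ...]. A call has 1 to 10 rows; each row shifts and turns the commanded pose from where the row before left it, along the tool's axes as they then stand; what a row does not reach is not made up. A row lasts 1/12 s, in which the tool goes at most 41.7 mm and 7.16 degrees, less where a joint would pass 70% of its speed; a pose out of reach is approached as far as the arm can. A call with a gripper value outside its range is refused whole. The fingers move at their own pace and stop on an object; "newtons" is the grip in N (left out, the last holds). Time passes only in rows, so rows that do not move let the fingers close. It gives the time, the measured TCP pose, the force and the opening at its end, in the units of the state.
- sense(): the state, without advancing time (a new reading comes with each control period).
- optics.grab_frame(name): name is "side" or "top" or "wrist"; returns a dict with "frame" (400x640x3 uint8, red, green, blue), "camera_matrix" (3x3 intrinsics, pixels), "extrinsics" (4x4, takes a point from camera to world coordinates); the wrist camera has in their place "mount" (4x4, takes a point from camera to tool coordinates, whose origin is the TCP and whose axes are the flange's). Camera axes: x right, y up, looking along -z (the intrinsics and any distortion apply to the point x, -y, -z); pixel columns grow to the right and rows downward; lengths in mm; the calibration is good to about 2 mm. A picture is of the moment at which its call begins: read the wrist's pose just before it. There is no depth.
- workorder.sign_off(): hands the job in, once; it reports no verdict.
The state is a dict: "time": time; "joint_positions": joint angles; "dq": joint speeds; "joint_torque": joint torques, N m; "eef_pos": TCP position; "eef_rot": TCP orientation; "ft_force": force on the tool from outside, world axes, zero at the start; "ft_torque": the same for the moment, N m; "opening": opening from 0.0 (shut) to 1.0 (fully open).
Only numpy, scipy, OpenCV 4.12 (cv2) and the standard library are available. Lean on these libraries where they do the work, as an engineer would, in place of code of your own. Each camera call takes 0.05 s, during which the arm holds its last target.

## Working session

There is one attempt and no reset: what is moved stays moved. The work goes in short steps, Python scripts to look and compute and a tool call to move; the robot and the scene stay as the last step left them, time stands still between calls to the robot, and variables do not carry over. Pictures are saved under pics/ and viewed, and the job is handed in when it is done.

Besides the shell and the picture viewer there is one more tool, called after "Request:" by a JSON object that holds its "api" and its "payload". servo_tool: Moves the arm, as the interface text tells. Its arguments: {"type":"object","properties":{"deltas":{"type":"array","items":{"type":"array"}},"newtons":{"type":"number"}},"required":["deltas"]}

```bash
mkdir -p pics; ls; python3 - <<'E'
from cell import sense, optics
import cv2,numpy as np
s=sense();print(s)
for n in("top","side"):
    f=optics.grab_frame(n);cv2.imwrite(f"pics/{n}0.png",f["frame"][:,:,::-1]);print(n,f["camera_matrix"],f["extrinsics"],[k for k in f])
E
```

```text
pics
{'time': 0.0, 'joint_positions': array([-6.95981035e+01,  5.26233224e+00,  7.05801717e+01,  4.34632506e-04,
        1.04267726e+02, -3.24863821e+00]), 'dq': array([ 0.02224515, -0.03553798,  0.00750168, -0.03624576, -0.0274723 ,
       -0.00959031]), 'joint_torque': array([-3.51226408e-03, -4.46448612e+01, -4.06447756e+01,  6.95145945e-02,
        2.92995782e-02, -1.48622248e-04]), 'eef_pos': array([ 240.56960351, -549.26644026,  188.23189761]), 'eef_rot': array([-1.79889971e+02, -6.66740187e-03,  2.36506350e+01]), 'ft_force': array([-0.46071038,  0.23554328,  0.53798022]), 'ft_torque': array([ 0.04868121, -0.02443327,  0.02072558]), 'opening': 0.9989599589602921}
top [[412.79914848   0.         322.92715262]
 [  0.         412.79914848 207.53702407]
 [  0.           0.           1.        ]] [[-9.71656531e-03  9.89803975e-01 -1.42104470e-01  4.26821347e+02]
 [-9.99948139e-01 -1.00514956e-02 -1.63927918e-03  5.55648691e+01]
 [-3.05092750e-03  1.42081172e-01  9.89850308e-01  9.85343780e+02]
 [ 0.00000000e+00  0.00000000e+00  0.00000000e+00  1.00000000e+00]] ['frame', 'camera_matrix', 'extrinsics']
side [[493.03708656   0.         322.67383852]
 [  0.         493.03708656 199.44774988]
 [  0.           0.           1.        ]] [[-9.70130038e-01  1.86640219e-01 -1.54961733e-01  3.80576527e+02]
 [-2.42288062e-01 -7.13861142e-01  6.57037872e-01  6.77922617e+02]
 [ 1.20085332e-02  6.74957553e-01  7.37758834e-01  7.75101390e+02]
 [ 0.00000000e+00  0.00000000e+00  0.00000000e+00  1.00000000e+00]] ['frame', 'camera_matrix', 'extrinsics']
```

View pics/top0.png

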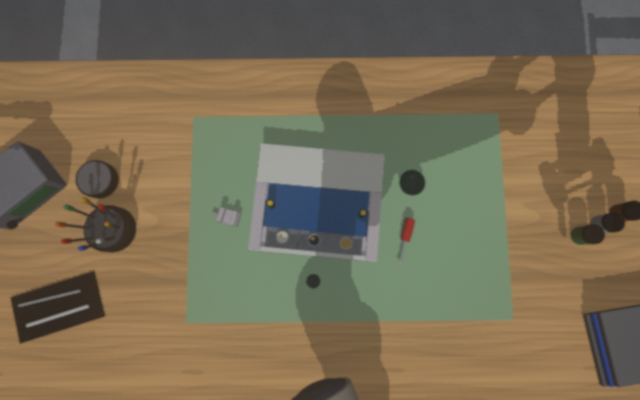

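View pics/side0.png

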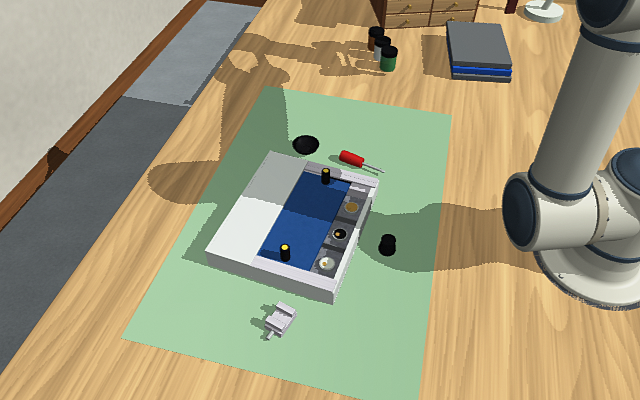

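The top view shows the case at the centre, with yellow knob dots near (270,203) and (363,213). The front wall faces the robot, at rows 245–260. The side view shows the dots near (285,245) and (326,170).

```bash
cat > h.py <<'E'
from cell import sense, optics, workorder
import cv2,numpy as np
def ray(f,px,E=None):
    K=f["camera_matrix"];E=f["extrinsics"] if E is None else E
    d=np.linalg.inv(K)@np.array([px[0],px[1],1.]); d=np.array([d[0],-d[1],-d[2]])
    return E[:3,3],E[:3,:3]@d
def onz(f,px,z,E=None):
    o,d=ray(f,px,E); return o+d*(z-o[2])/d[2]
def proj(f,p,E=None):
    E=f["extrinsics"] if E is None else E
    c=E[:3,:3].T@(np.asarray(p,float)-E[:3,3]); q=f["camera_matrix"]@np.array([c[0],-c[1],-c[2]]);return q[:2]/q[2]
def tri(f1,p1,f2,p2):
    o1,d1=ray(f1,p1);o2,d2=ray(f2,p2);d1/=np.linalg.norm(d1);d2/=np.linalg.norm(d2)
    t=np.linalg.lstsq(np.c_[d1,-d2],o2-o1,rcond=None)[0];a=o1+d1*t[0];b=o2+d2*t[1];return (a+b)/2,np.linalg.norm(a-b)
def yellow(f,box,minA=3):
    x0,y0,x1,y1=box;hsv=cv2.cvtColor(f["frame"],cv2.COLOR_RGB2HSV)
    m=cv2.inRange(hsv,(20,130,70),(35,255,255));k=np.zeros_like(m);k[y0:y1,x0:x1]=m[y0:y1,x0:x1]
    n,_,st,c=cv2.connectedComponentsWithStats(k)
    return [(c[i].round(2),st[i,4]) for i in range(1,n) if st[i,4]>=minA]
E
python3 - <<'E'
from h import *
t=optics.grab_frame("top");s=optics.grab_frame("side")
a=yellow(t,(245,140,390,265));b=yellow(s,(200,140,390,300));print(a,b)
for c,_ in a:
    print("top",onz(t,c,70).round(1))
for c,_ in b: print("side",onz(s,c,70).round(1))
def big(f,box,n):
    x0,y0,x1,y1=box
    im=cv2.resize(f["frame"][y0:y1,x0:x1],None,fx=4,fy=4,interpolation=cv2.INTER_CUBIC);cv2.imwrite("pics/"+n,im[:,:,::-1])
big(t,(230,130,400,275),"topz.png");big(s,(195,140,390,310),"sidez.png")
E
```

```text
[(array([269.62, 202.76]), np.int32(21)), (array([362.76, 212.24]), np.int32(17))] [(array([325.37, 170.26]), np.int32(19)), (array([350.75, 206.66]), np.int32(65)), (array([336.73, 233.64]), np.int32(11)), (array([284.5 , 246.69]), np.int32(32)), (array([324., 263.]), np.int32(9))]
top [570.3 176.6  70. ]
top [546.7 -31.9  70. ]
side [543.  -30.1  70. ]
side [472.1  54.5  70. ]
side [483.4 125.5  70. ]
side [566.8 177.7  70. ]
side [490.3 194.3  70. ]
```

View pics/topz.png

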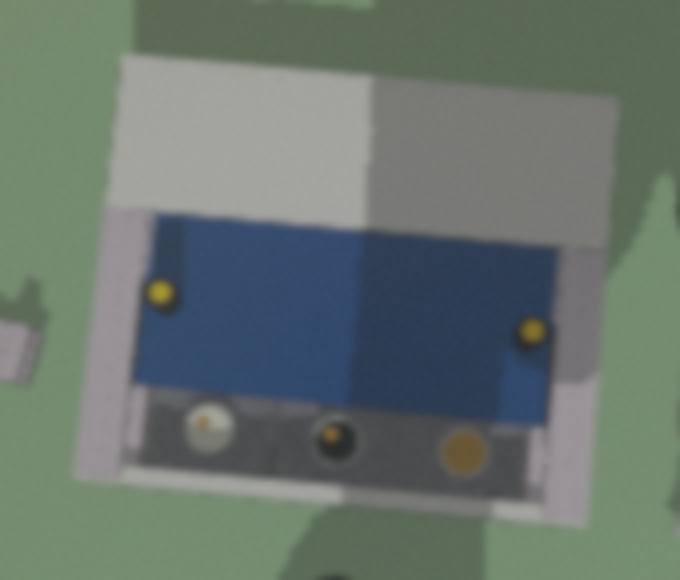

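View pics/sidez.png

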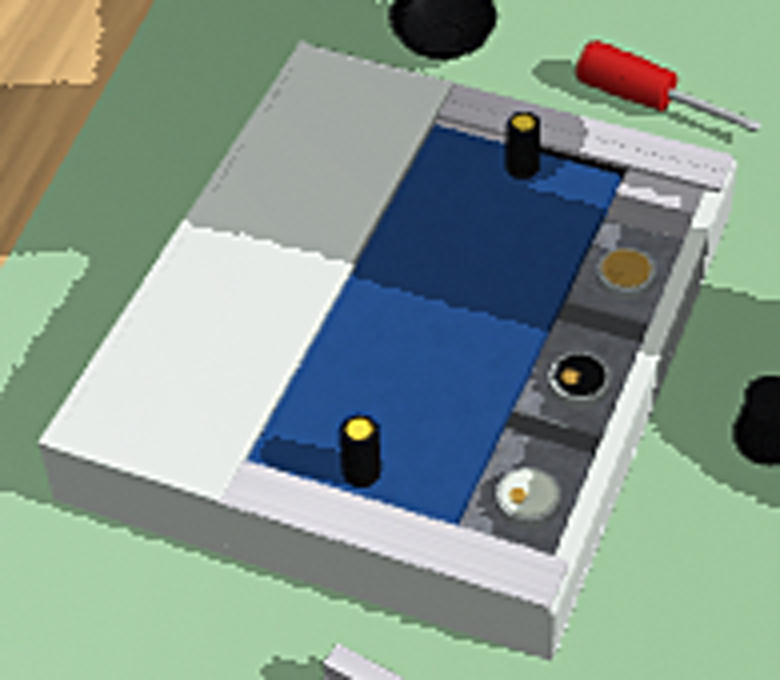

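```bash
cat >> h.py <<'E'
def casefit(verbose=True):
    t=optics.grab_frame("top")
    pts=[((123,57),(135,146),45.5),((617,97),(135,-146),45.5),((107,207),(44,146),45.5),((607,247),(44,-146),45.5)]
    W=[];L=[]
    for (u,v),l,z in pts:
        W.append(onz(t,(230+(u+.5)/4-.5,130+(v+.5)/4-.5),z)[:2]);L.append(l)
    return np.array(W),np.array(L)
def rigid(L,W):
    Lc=L-L.mean(0);Wc=W-W.mean(0);H=Lc.T@Wc
    a=np.arctan2(H[0,1]-H[1,0],H[0,0]+H[1,1]);R=np.array([[np.cos(a),-np.sin(a)],[np.sin(a),np.cos(a)]])
    return a,W.mean(0)-R@L.mean(0),R
E
python3 - <<'E'
from h import *
W,L=casefit();a,o,R=rigid(np.array(L,float),W);print(np.degrees(a),o,((L@R.T+o)-W).round(1))
for k in((570.3,176.6),(546.7,-31.9)):print((R.T@(np.array(k)-o)).round(1))
s=optics.grab_frame("side")
pts=[((300,43),(135,-146),45.5),((447,84),(44,-146),45.5),((40,443),(135,146),45.5),((224,498),(44,146),45.5),((735,160),(-115,-146),43.5),((552,605),(-115,146),43.5)]
W=np.array([onz(s,(195+(u+.5)/4-.5,140+(v+.5)/4-.5),z)[:2] for (u,v),l,z in pts]);L=np.array([l for _,l,_ in pts],float)
a,o,R=rigid(L,W);print(np.degrees(a),o,((L@R.T+o)-W).round(1))
for k in((566.8,177.7),(543.,-30.1)):print((R.T@(np.array(k)-o)).round(1))
E
```

```text
-5.315374290066594 [567.05981181  70.45545696] [[ 0.4  0.5]
 [ 0.7 -0.5]
 [-0.3  0.7]
 [-0.8 -0.6]]
[ -6.6 106. ]
[ -10.8 -103.8]
-5.724558722305674 [563.98678827  73.99976774] [[ 1.4 -0.3]
 [-2.2 -2.4]
 [ 1.   0.8]
 [ 1.9  2.2]
 [-0.1 -2.2]
 [-1.9  1.9]]
[ -7.5 103.5]
[ -10.5 -105.7]
```

The two views agree: the left knob sits at case x ≈ -7 and the right at ≈ -10.6, so they have about 48 mm and 44 mm to go. Case yaw is ≈ -5.5°. I'll shut the gripper and turn the tool so its x axis lies along case +x, then go behind the left knob at a height that clears everything.

Request:
{"api": "servo_tool", "payload": {"deltas": [[[0,0,0],[0,0,0.102],255],[[0,0,0],[0,0,0.102],255],[[0,0,0],[0,0,0.102],255],[[0,0,0],[0,0,0.102],255],[[0,0,0],[0,0,0.101],255],[[0,0,0],[0,0,0],255]], "newtons": 30}}

```text
time: 0.8
eef_pos: [240.7, -549.6, 189.2]
eef_rot: [-180.0, 0.0, -5.7]
ft_force: [-0.1, 0.6, -0.3]
opening: 0.58
```

Request:
{"api": "servo_tool", "payload": {"deltas": [[[1.43,-3.75,0],[0,0,0],255],[[1.43,-3.75,0],[0,0,0],255],[[1.43,-3.75,0],[0,0,0],255],[[1.43,-3.75,0],[0,0,0],255],[[1.43,-3.75,0],[0,0,0],255],[[1.43,-3.75,0],[0,0,0],255],[[1.43,-3.75,0],[0,0,0],255],[[1.43,-3.75,0],[0,0,0],255],[[1.43,-3.75,0],[0,0,0],255],[[1.43,-3.75,0],[0,0,0],255]]}}

```text
time: 1.63
eef_pos: [419.5, -188.2, 189.6]
eef_rot: [180.0, -0.0, -5.3]
ft_force: [0.7, 0.5, -0.8]
opening: -0.0
```

Request:
{"api": "servo_tool", "payload": {"deltas": [[[1.43,-3.75,0],[0,0,0],255],[[1.43,-3.75,0],[0,0,0],255],[[1.43,-3.75,0],[0,0,0],255],[[1.43,-3.75,0],[0,0,0],255],[[1.43,-3.75,0],[0,0,0],255],[[1.43,-3.75,0],[0,0,0],255],[[1.43,-3.75,0],[0,0,0],255],[[1.43,-3.75,0],[0,0,0],255],[[0,0,0],[0,0,0],255],[[0,0,0],[0,0,0],255]]}}

```text
time: 2.47
eef_pos: [561.8, 99.4, 188.2]
eef_rot: [180.0, 0.1, -5.1]
ft_force: [-0.0, -0.8, -0.7]
opening: 0.009
```

Request:
{"api": "servo_tool", "payload": {"deltas": [[[1.45,-3.9,0],[0,0,0.007],255],[[1.45,-3.9,0],[0,0,0],255],[[0,0,3.4],[0,0,0],255],[[0,0,3.4],[0,0,0],255],[[0,0,2.0],[0,0,0],255],[[0,0,0],[0,0,0],255]]}}

```text
time: 2.97
eef_pos: [595.4, 170.4, 95.1]
eef_rot: [179.8, 0.5, -5.9]
ft_force: [-0.8, -0.5, -0.5]
opening: 0.003
```

```bash
python3 - <<'E'
from h import *
s=sense();print(s["eef_pos"].round(1),s["eef_rot"].round(1))
f=optics.grab_frame("side");cv2.imwrite("pics/s1.png",cv2.resize(f["frame"][100:330,170:440],None,fx=2.5,fy=2.5)[:,:,::-1])
f=optics.grab_frame("wrist");cv2.imwrite("pics/w1.png",f["frame"][:,:,::-1]);print(f["mount"],f["camera_matrix"])
E
```

```text
[595.4 170.4  95.1] [179.8   0.5  -5.9]
[[-6.78813983e-04  9.62623082e-01  2.70843759e-01  7.44797012e+01]
 [ 9.99999556e-01  4.76373175e-04  8.13184208e-04  1.12104129e+00]
 [ 6.53767187e-04  2.70844191e-01 -9.62622978e-01 -1.96054971e+02]
 [ 0.00000000e+00  0.00000000e+00  0.00000000e+00  1.00000000e+00]] [[316.50826339   0.         323.43145812]
 [  0.         316.50826339 194.09585082]
 [  0.           0.           1.        ]]
```

View pics/s1.png

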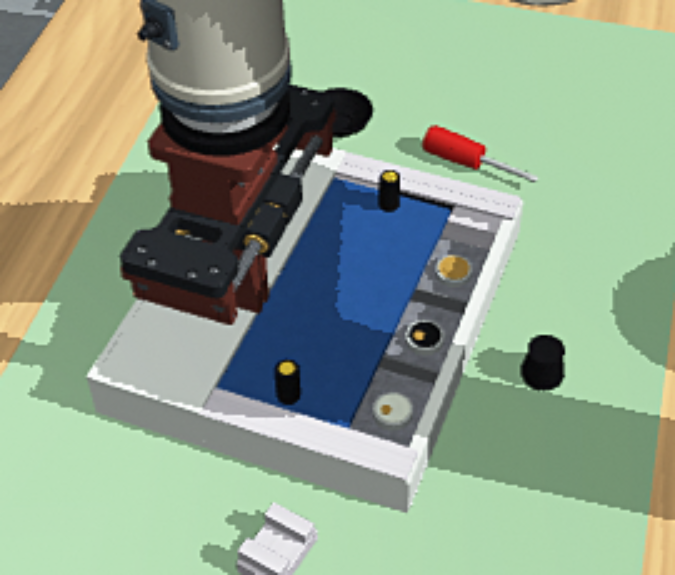

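View pics/w1.png

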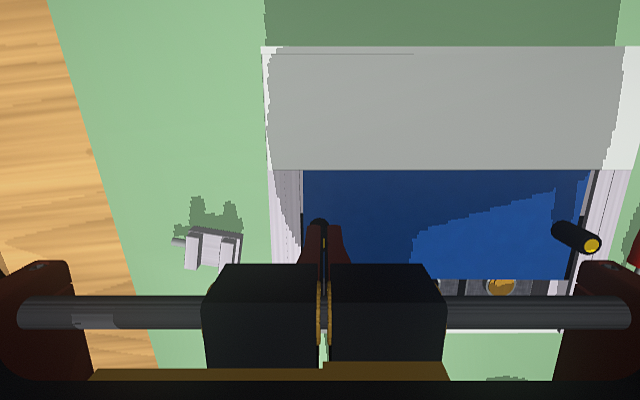

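The side view shows both knobs clear of the gripper, with the fingers behind the left knob, so I can watch both from there. Next I go down and shift 4 mm toward +y.

Request:
{"api": "servo_tool", "payload": {"deltas": [[[0.2,-0.2,2.0],[0,0,0],255],[[0,-0.2,2.0],[0,0,0],255],[[0,0,0.4],[0,0,0],255],[[0,0,0],[0,0,0],255],[[0,0,0],[0,0,0],255]]}}

```text
time: 3.48
eef_pos: [601.7, 175.8, 59.8]
eef_rot: [-180.0, -0.2, -5.9]
ft_force: [-0.4, -0.6, 0.4]
opening: 0.007
```

```bash
cat >> h.py <<'E'
O=np.array([564.0,74.0]);A=np.radians(-5.55)
RC=np.array([[np.cos(A),-np.sin(A)],[np.sin(A),np.cos(A)]])
def look(name=None):
    s=sense();f=optics.grab_frame("side")
    print("t %.2f"%s["time"],"tcp case",(RC.T@(s["eef_pos"][:2]-O)).round(1),"z %.1f"%s["eef_pos"][2],"rot",s["eef_rot"].round(1),"F case",(RC.T@s["ft_force"][:2]).round(1),s["ft_force"][2].round(1))
    for c,n in yellow(f,(200,140,390,300)):
        p=onz(f,c,70)[:2];q=RC.T@(p-O)
        if abs(abs(q[1])-105)<12 and -70<q[0]<20: print("knob",c,n,q.round(1))
    if name: cv2.imwrite("pics/"+name,cv2.resize(f["frame"][100:330,170:440],None,fx=2.5,fy=2.5)[:,:,::-1])
E
python3 -c "
from h import *
look('s2.png')"
```

```text
t 3.48 tcp case [ 27.6 104.9] z 59.8 rot [-180.    -0.2   -5.9] F case [-0.3 -0.6] 0.4
knob [325.45 170.14] 22 [ -10.9 -106. ]
knob [284.29 246.93] 28 [ -7.1 104.2]
```

View pics/s2.png

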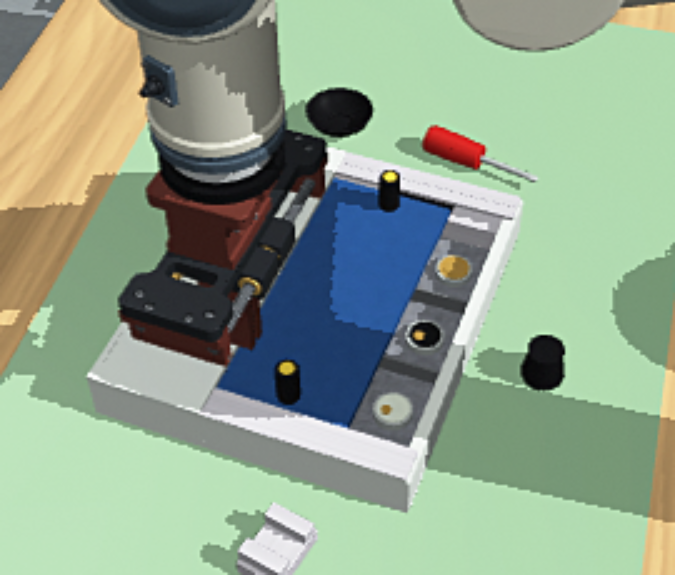

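Request:
{"api": "servo_tool", "payload": {"deltas": [[[-0.3,0,0.7],[0,0,0],255],[[-0.3,0,0],[0,0,0],255],[[-0.2,0,0],[0,0,0],255],[[0,0,0],[0,0,0],255],[[0,0,0],[0,0,0],255]]}}

```text
time: 3.95
eef_pos: [592.8, 177.0, 50.7]
eef_rot: [-180.0, -0.0, -5.9]
ft_force: [0.4, -0.4, 0.4]
opening: 0.008
```

```bash
python3 -c "
from h import *
look()"
```

```text
t 3.95 tcp case [ 18.7 105.3] z 50.7 rot [-180.    -0.    -5.9] F case [ 0.5 -0.4] 0.4
knob [325.45 170.35] 20 [ -11.1 -105.4]
knob [284.29 246.93] 28 [ -7.1 104.2]
```

Request:
{"api": "servo_tool", "payload": {"deltas": [[[-0.3,0,0],[0,0,0],255],[[-0.3,0,0],[0,0,0],255],[[-0.3,0,0],[0,0,0],255],[[-0.2,0,0],[0,0,0],255],[[-0.2,0,0],[0,0,0],255],[[-0.1,0,0],[0,0,0],255],[[0,0,0],[0,0,0],255],[[0,0,0],[0,0,0],255]]}}

```text
time: 4.67
eef_pos: [578.9, 178.3, 50.4]
eef_rot: [-180.0, -0.0, -5.9]
ft_force: [0.6, 0.1, -0.1]
opening: 0.005
```

```bash
python3 -c "
from h import *
look('s3.png')"
```

```text
t 4.67 tcp case [  4.7 105.3] z 50.4 rot [-180.    -0.    -5.9] F case [0.6 0.2] -0.1
knob [325.37 170.26] 19 [ -10.9 -105.6]
knob [284.58 247.17] 24 [ -7.8 104.5]
```

View pics/s3.png

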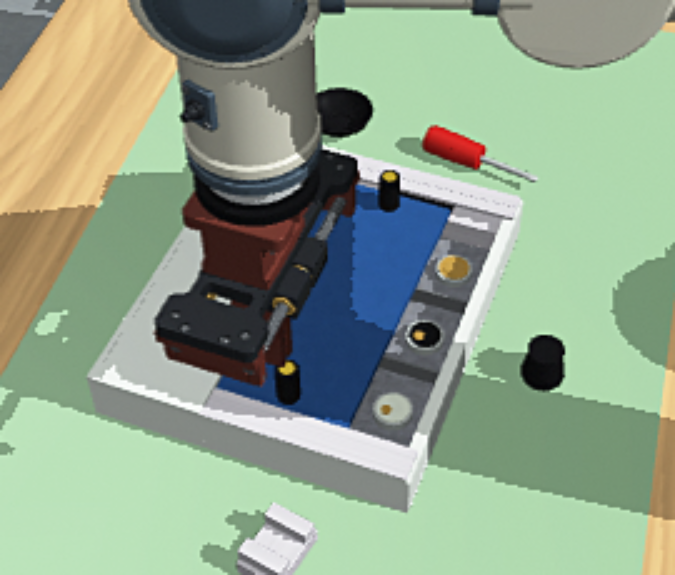

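Request:
{"api": "servo_tool", "payload": {"deltas": [[[-0.2,0,0],[0,0,0],255],[[-0.2,0,0],[0,0,0],255],[[-0.2,0,0],[0,0,0],255],[[-0.2,0,0],[0,0,0],255],[[0,0,0],[0,0,0],255],[[0,0,0],[0,0,0],255]]}}

```text
time: 5.22
eef_pos: [570.8, 179.2, 50.4]
eef_rot: [-180.0, -0.0, -5.9]
ft_force: [-0.4, -0.7, 0.4]
opening: 0.008
```

```bash
python3 -c "
from h import *
look('s4.png')"
```

```text
t 5.22 tcp case [ -3.4 105.3] z 50.4 rot [-180.    -0.    -5.9] F case [-0.3 -0.7] 0.4
knob [325.37 170.26] 19 [ -10.9 -105.6]
knob [283.69 248.  ] 13 [ -7.  106.7]
```

View pics/s4.png

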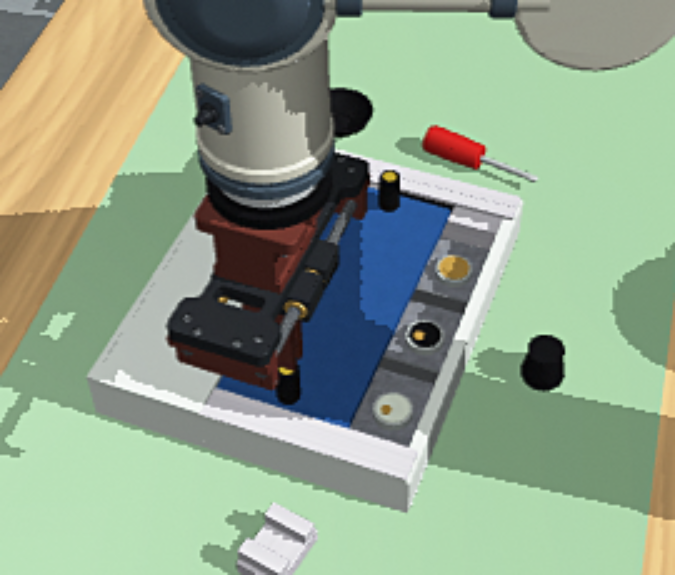

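```bash
python3 - <<'E'
from h import *
from scipy.spatial.transform import Rotation as Ro
s=sense();f=optics.grab_frame("side");p=s["eef_pos"]
for z in(50,60,70,100):print(z,(proj(f,[p[0],p[1],z])-[170,100])*2.5)
w=optics.grab_frame("wrist");im=w["frame"].copy()
R=Ro.from_euler("xyz",s["eef_rot"],degrees=True).as_matrix();E=np.eye(4);E[:3,:3]=R;E[:3,3]=p;E=E@w["mount"]
for c in yellow(w,(0,0,640,400)):print(c,onz(w,c[0],70,E).round(1))
q=proj(w,p,E);print("tcp",q)
cv2.circle(im,tuple(int(v) for v in q),3,(255,0,0),1)
cv2.imwrite("pics/w4.png",im[:,:,::-1])
t=optics.grab_frame("top");cv2.imwrite("pics/t4.png",cv2.resize(t["frame"][130:275,230:400],None,fx=4,fy=4)[:,:,::-1])
print((proj(t,p)-[230,130])*4)
E
```

```text
50 [281.49442038 383.77993162]
60 [280.82629536 375.50409471]
70 [280.1469346  367.08908446]
100 [278.03853024 340.97299825]
(array([323.52, 236.24]), np.int32(33)) [569.3 178.3  70. ]
(array([450.56, 286.43]), np.int32(54)) [527.  102.1  70. ]
(array([329.5, 285. ]), np.int32(4)) [535.9 178.   70. ]
(array([533.5, 285.5]), np.int32(6)) [522.3  50.2  70. ]
(array([547.05, 286.16]), np.int32(88)) [521.   41.6  70. ]
(array([317., 287.]), np.int32(3)) [535.3 186.   70. ]
(array([328.4, 290.5]), np.int32(10)) [532.1 179.1  70. ]
(array([319.67, 289.67]), np.int32(3)) [533.3 184.5  70. ]
(array([317.92, 298.95]), np.int32(37)) [526.7 186.3  70. ]
(array([329.  , 295.67]), np.int32(3)) [528.3 179.1  70. ]
(array([329.21, 321.98]), np.int32(136)) [508.8 180.9  70. ]
(array([317.6 , 324.48]), np.int32(114)) [507.7 188.6  70. ]
(array([342.62, 371.3 ]), np.int32(928)) [468.3 175.6  70. ]
(array([422.74, 371.02]), np.int32(519)) [462.9 120.8  70. ]
(array([183.42, 374.32]), np.int32(1549)) [477.  285.1  70. ]
(array([313., 369.]), np.int32(3)) [472.3 195.7  70. ]
(array([344.67, 376.67]), np.int32(3)) [463.6 174.6  70. ]
tcp [322.00556173 222.27710698]
[158.57509607 295.2231196 ]
```

View pics/w4.png

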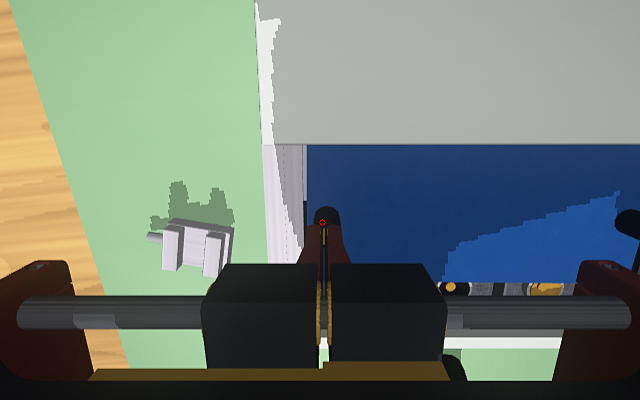

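View pics/t4.png

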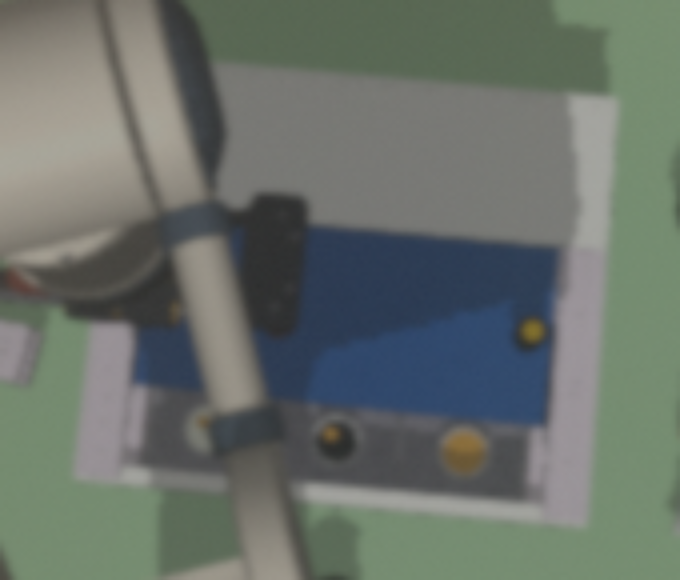

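```bash
python3 - <<'E'
from h import *
f=optics.grab_frame("side");cv2.imwrite("pics/s5.png",cv2.resize(f["frame"][215:275,235:325],None,fx=8,fy=8,interpolation=cv2.INTER_NEAREST)[:,:,::-1])
s=sense();print((proj(f,s["eef_pos"])-[235,215])*8)
w=optics.grab_frame("wrist");cv2.imwrite("pics/w5.png",cv2.resize(w["frame"][190:330,260:390],None,fx=4,fy=4,interpolation=cv2.INTER_NEAREST)[:,:,::-1])
E
```

```text
[380.55961579 307.1001224 ]
```

View pics/s5.png

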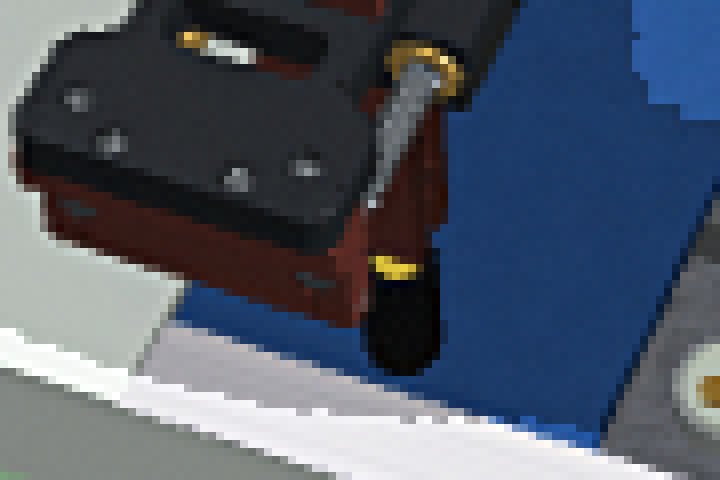

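View pics/w5.png

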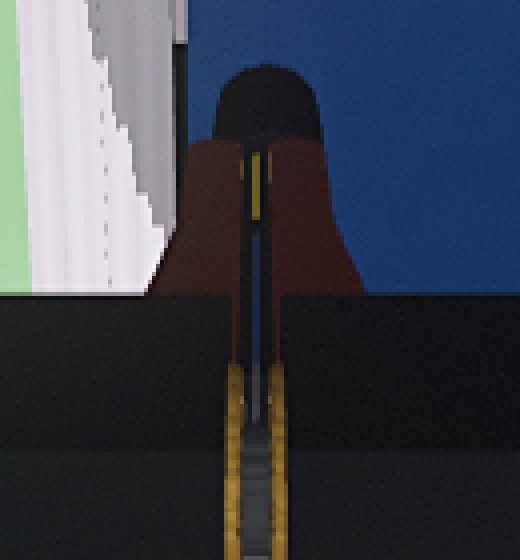

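The dot is partly hidden and there is no contact force, so the finger tips seem to be passing above the knob. I'll back off and measure the real tip height.

Request:
{"api": "servo_tool", "payload": {"deltas": [[[0.7,0,0],[0,0,0],255],[[1.0,0,0],[0,0,0],255],[[0.7,0,0],[0,0,0],255],[[0,0,0],[0,0,0],255],[[0,0,0],[0,0,0],255]]}}

```text
time: 5.93
eef_pos: [595.1, 176.5, 50.0]
eef_rot: [180.0, 0.0, -5.9]
ft_force: [-0.5, -0.6, -0.6]
opening: 0.003
```

```bash
python3 - <<'E'
from h import *
look()
f=optics.grab_frame("side");s=sense();p=s["eef_pos"]
im=cv2.resize(f["frame"][205:275,225:325],None,fx=8,fy=8,interpolation=cv2.INTER_NEAREST)
for z,c in((p[2],(255,0,0)),(p[2]+20,(0,255,0)),(100,(255,255,255))):
    q=(proj(f,[p[0],p[1],z])-[225,205]+.5)*8;cv2.circle(im,tuple(int(v) for v in q),4,c,-1)
cv2.imwrite("pics/s6.png",im[:,:,::-1])
w=optics.grab_frame("wrist");cv2.imwrite("pics/w6.png",cv2.resize(w["frame"][150:330,240:420],None,fx=3.3,fy=3.3,interpolation=cv2.INTER_NEAREST)[:,:,::-1])
E
```

```text
t 5.93 tcp case [ 21. 105.] z 50.0 rot [180.    0.   -5.9] F case [-0.4 -0.6] -0.6
knob [325.45 170.14] 22 [ -10.9 -106. ]
knob [284.29 246.93] 28 [ -7.1 104.2]
```

View pics/s6.png

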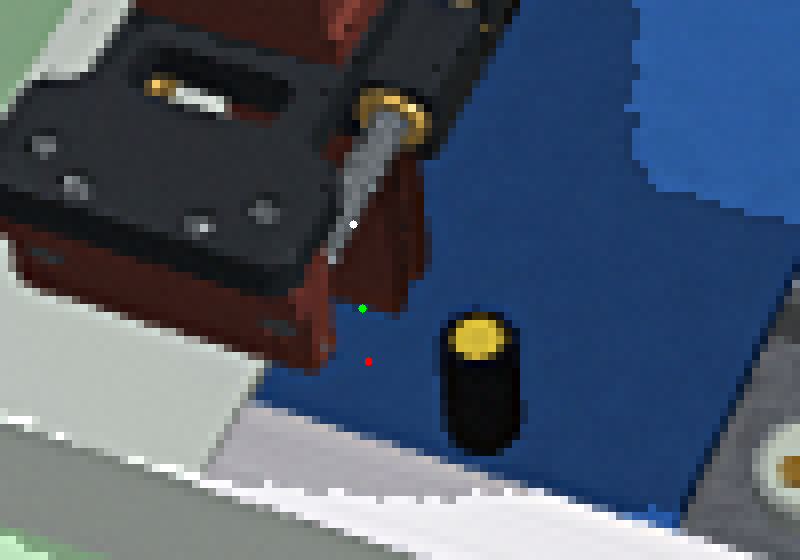

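View pics/w6.png

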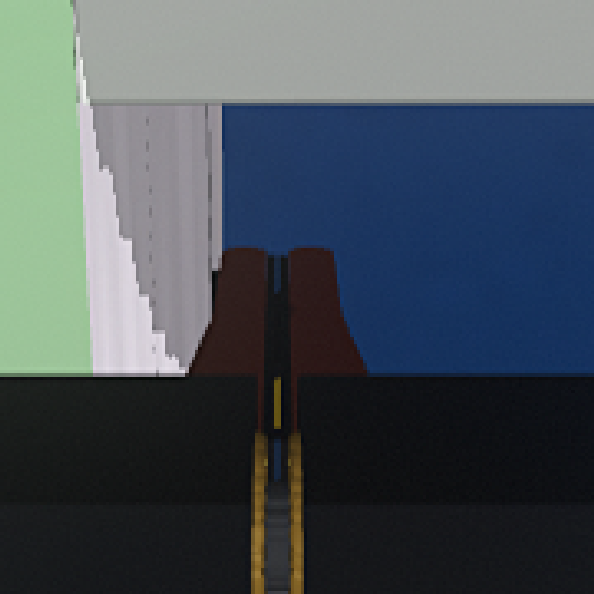

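The green mark, 20 mm above the reported TCP, projects onto the visible finger ends. The closed finger tips are therefore about 20 mm higher than the pose implies, and they passed over the knob. I'll descend in small steps and watch the force.

Request:
{"api": "servo_tool", "payload": {"deltas": [[[0,0,0.5],[0,0,0],255],[[0,0,0.5],[0,0,0],255],[[0,0,0],[0,0,0],255],[[0,0,0],[0,0,0],255]]}}

```text
time: 6.42
eef_pos: [594.2, 176.6, 39.5]
eef_rot: [180.0, 0.1, -5.9]
ft_force: [-1.3, -1.1, 0.1]
opening: 0.006
```

```bash
cat >> h.py <<'E'
def zoom(name):
    f=optics.grab_frame("side");s=sense();p=s["eef_pos"]
    im=cv2.resize(f["frame"][205:275,225:325],None,fx=8,fy=8,interpolation=cv2.INTER_NEAREST)
    for z,c in((p[2],(255,0,0)),(p[2]+20,(0,255,0))):
        q=(proj(f,[p[0],p[1],z])-[225,205]+.5)*8;cv2.circle(im,tuple(int(v) for v in q),4,c,-1)
    cv2.imwrite("pics/"+name,im[:,:,::-1])
E
python3 -c "
from h import *
look();zoom('s7.png')"
```

```text
t 6.42 tcp case [ 20.2 105. ] z 39.5 rot [ 1.8e+02  1.0e-01 -5.9e+00] F case [-1.2 -1.2] 0.1
knob [325.45 170.14] 22 [ -10.9 -106. ]
knob [284.29 246.93] 28 [ -7.1 104.2]
```

View pics/s7.png

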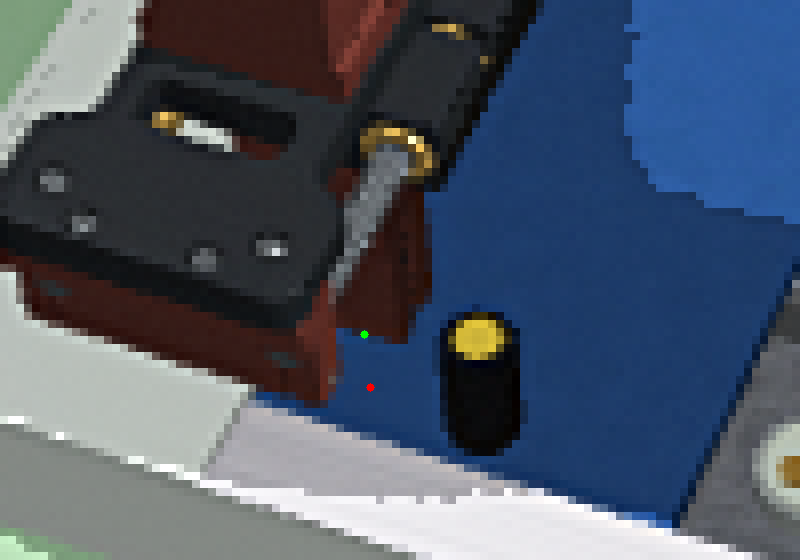

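```bash
python3 - <<'E'
from h import *
f=optics.grab_frame("side")
for z in (40,45,50,55,60,65,70):
    print(z,[(RC.T@(onz(f,(225+u/8-.5,205+v/8-.5),z)[:2]-O)).round(1) for u,v in((405,342),(432,295),(335,325))])
E
```

```text
40 [array([18.5, 90.3]), array([18. , 75.5]), array([35.7, 91.3])]
45 [array([16.8, 93.6]), array([16.3, 79. ]), array([33.8, 94.7])]
50 [array([15., 97.]), array([14.5, 82.4]), array([32., 98.])]
55 [array([ 13.2, 100.3]), array([12.7, 85.9]), array([ 30.1, 101.4])]
60 [array([ 11.5, 103.7]), array([11. , 89.3]), array([ 28.2, 104.7])]
65 [array([  9.7, 107. ]), array([ 9.2, 92.8]), array([ 26.3, 108.1])]
70 [array([  7.9, 110.4]), array([ 7.4, 96.2]), array([ 24.4, 111.4])]
```

Request:
{"api": "servo_tool", "payload": {"deltas": [[[0,0,0.5],[0,0,0],255],[[0,0,0.5],[0,0,0],255],[[0,0,0],[0,0,0],255],[[0,0,0],[0,0,0],255]]}}

```text
time: 6.9
eef_pos: [594.3, 176.5, 29.5]
eef_rot: [180.0, 0.1, -5.9]
ft_force: [0.2, 0.3, 0.4]
opening: 0.007
```

Request:
{"api": "servo_tool", "payload": {"deltas": [[[-0.3,0,0],[0,0,0],255],[[-0.3,0,0],[0,0,0],255],[[-0.2,0,0],[0,0,0],255],[[-0.2,0,0],[0,0,0],255],[[0,0,0],[0,0,0],255],[[0,0,0],[0,0,0],255]]}}

```text
time: 7.4
eef_pos: [584.7, 177.7, 30.5]
eef_rot: [-180.0, 0.0, -5.9]
ft_force: [-0.3, -0.5, 0.1]
opening: 0.006
```

```bash
python3 -c "
from h import *
look();zoom('s8.png')"
```

```text
t 7.40 tcp case [ 10.5 105.3] z 30.5 rot [-180.     0.    -5.9] F case [-0.3 -0.6] 0.1
knob [325.7  170.35] 20 [ -11.6 -105.6]
knob [286.87 247.63] 30 [-12. 104.]
```

View pics/s8.png

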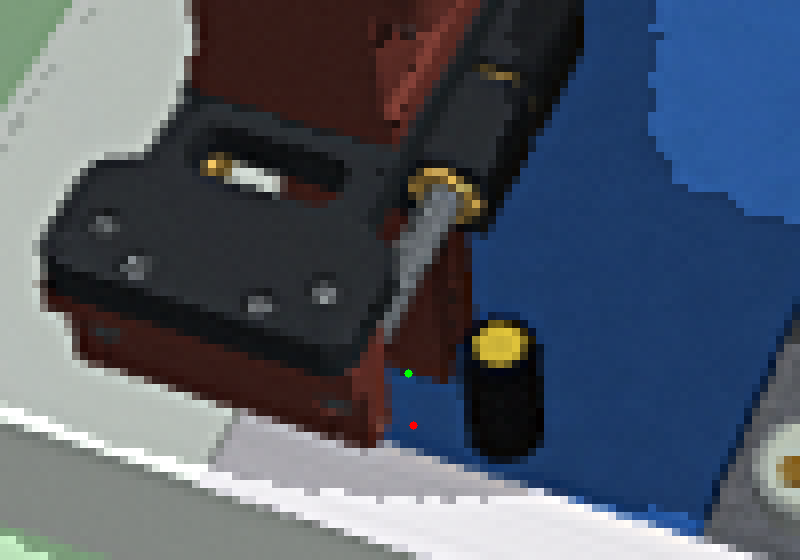

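The knob moved from x = -7 to -12, so the fingers now engage it. I'll advance the left end about 8 mm more.

Request:
{"api": "servo_tool", "payload": {"deltas": [[[-0.2,0,0],[0,0,0],255],[[-0.2,0,0],[0,0,0],255],[[-0.2,0,0],[0,0,0],255],[[-0.2,0,0],[0,0,0],255],[[0,0,0],[0,0,0],255],[[0,0,0],[0,0,0],255]]}}

```text
time: 8.0
eef_pos: [576.7, 178.8, 30.5]
eef_rot: [-180.0, 0.0, -5.9]
ft_force: [1.2, 1.6, 0.3]
opening: 0.007
```

```bash
python3 -c "
from h import *
look()"
```

```text
t 8.00 tcp case [  2.5 105.5] z 30.5 rot [-180.     0.    -5.9] F case [1.  1.7] 0.3
knob [326.5 170.5] 20 [ -13.3 -105.8]
knob [291.1  249.03] 30 [-20.2 104.3]
```

Request:
{"api": "servo_tool", "payload": {"deltas": [[[0.7,0,0],[0,0,0],255],[[0.8,0,0],[0,0,0],255],[[0,3.5,0],[0,0,-0.006],255],[[0,3.5,0],[0,0,0],255],[[0,3.5,0],[0,0,0],255],[[0,3.5,0],[0,0,0],255],[[0,3.5,0],[0,0,0],255],[[0,3.5,0],[0,0,0],255],[[0,0,0],[0,0,0],255],[[0,0,0],[0,0,0],255]]}}

```text
time: 8.88
eef_pos: [571.4, -34.0, 30.2]
eef_rot: [-180.0, 0.0, -5.8]
ft_force: [0.4, 0.9, 0.1]
opening: 0.01
```

```bash
python3 -c "
from h import *
look('s9.png')"
```

```text
t 8.88 tcp case [  17.8 -106.7] z 30.2 rot [-180.     0.    -5.8] F case [0.4 0.9] 0.1
knob [326.28 170.44] 18 [ -12.8 -105.8]
knob [291.17 248.97] 29 [-20.3 104.1]
```

View pics/s9.png

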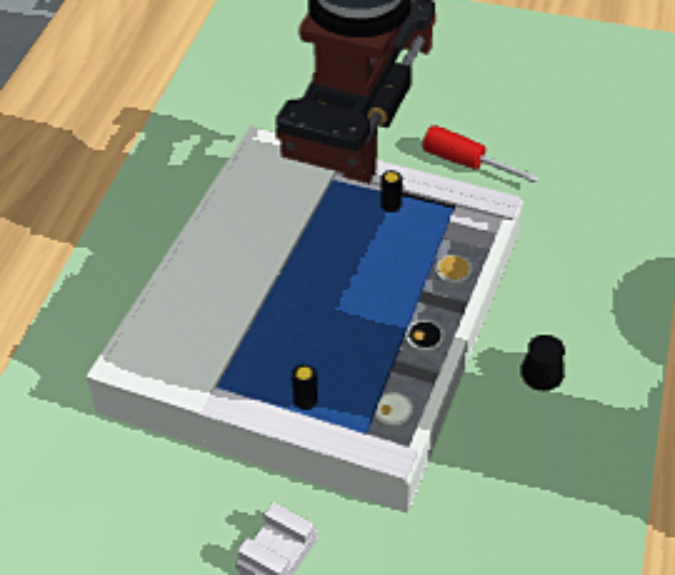

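The left knob is at (305,373) in the crop, ahead of the right at (391,177). The gripper is behind the right knob. Pushing the right end now.

Request:
{"api": "servo_tool", "payload": {"deltas": [[[-0.35,0,0],[0,0,0],255],[[-0.35,0,0],[0,0,0],255],[[-0.25,0,0],[0,0,0],255],[[-0.25,0,0],[0,0,0],255],[[-0.25,0,0],[0,0,0],255],[[-0.25,0,0],[0,0,0],255],[[-0.25,0,0],[0,0,0],255],[[-0.25,0,0],[0,0,0],255],[[0,0,0],[0,0,0],255],[[0,0,0],[0,0,0],255]]}}

```text
time: 9.77
eef_pos: [549.0, -29.9, 30.5]
eef_rot: [180.0, 0.0, -5.6]
ft_force: [-0.2, 0.4, 0.3]
opening: 0.008
```

```bash
python3 -c "
from h import *
look()"
```

```text
t 9.77 tcp case [  -4.9 -104.9] z 30.5 rot [180.    0.   -5.6] F case [-0.3  0.3] 0.3
knob [333.37 172.26] 19 [ -28.1 -105.8]
knob [292.41 248.93] 27 [-22.3 103.3]
```

Request:
{"api": "servo_tool", "payload": {"deltas": [[[0.6,0,0],[0,0,0],255],[[0.6,0,0],[0,0,0],255],[[0,-3.5,0],[0,0,0],255],[[0,-3.5,0],[0,0,0],255],[[0,-3.5,0],[0,0,0],255],[[0,-3.5,0],[0,0,0],255],[[0,-3.5,0],[0,0,0],255],[[0,-3.5,0],[0,0,0],255],[[0,0,0],[0,0,0],255],[[0,0,0],[0,0,0],255]]}}

```text
time: 10.65
eef_pos: [581.8, 179.6, 29.9]
eef_rot: [180.0, 0.0, -5.4]
ft_force: [0.1, -0.2, -0.9]
opening: 0.004
```

```bash
python3 -c "
from h import *
look()"
```

```text
t 10.65 tcp case [  7.5 106.8] z 29.9 rot [180.    0.   -5.4] F case [ 0.2 -0.2] -0.9
knob [333.45 172.35] 20 [ -28.4 -105.6]
knob [292.32 249.  ] 28 [-22.2 103.5]
```

Request:
{"api": "servo_tool", "payload": {"deltas": [[[-0.35,0.1,0],[0,0,0],255],[[-0.25,0.1,0],[0,0,0],255],[[-0.25,0,0],[0,0,0],255],[[-0.25,0,0],[0,0,0],255],[[-0.25,0,0],[0,0,0],255],[[-0.25,0,0],[0,0,0],255],[[-0.25,0,0],[0,0,0],255],[[-0.25,0,0],[0,0,0],255],[[0,0,0],[0,0,0],255],[[0,0,0],[0,0,0],255]]}}

```text
time: 11.53
eef_pos: [560.2, 178.2, 30.5]
eef_rot: [-180.0, 0.0, -5.6]
ft_force: [0.4, -0.4, 0.6]
opening: 0.006
```

```bash
python3 -c "
from h import *
look()"
```

```text
t 11.53 tcp case [-13.9 103.4] z 30.5 rot [-180.     0.    -5.6] F case [ 0.5 -0.4] 0.6
knob [334.35 172.71] 17 [ -30.4 -105.2]
knob [299.71 251.74] 31 [-36.7 104.6]
```

Request:
{"api": "servo_tool", "payload": {"deltas": [[[0.7,0,0],[0,0,0],255],[[0.7,0,0],[0,0,0],255],[[0,3.5,0],[0,0,0],255],[[0,3.5,0],[0,0,0],255],[[0,3.5,0],[0,0,0],255],[[0,3.5,0],[0,0,0],255],[[0,3.5,0],[0,0,0],255],[[0,3.5,0],[0,0,0],255],[[0,0,0],[0,0,0],255],[[0,0,0],[0,0,0],255]]}}

```text
time: 12.42
eef_pos: [554.5, -34.1, 30.4]
eef_rot: [-180.0, -0.0, -5.8]
ft_force: [0.2, -0.1, -0.1]
opening: 0.008
```

Request:
{"api": "servo_tool", "payload": {"deltas": [[[-0.35,0,0],[0,0,0],255],[[-0.35,0,0],[0,0,0],255],[[-0.25,0,0],[0,0,0],255],[[-0.25,0,0],[0,0,0],255],[[-0.25,0,0],[0,0,0],255],[[-0.25,0,0],[0,0,0],255],[[-0.25,0,0],[0,0,0],255],[[-0.15,0,0],[0,0,0],255],[[0,0,0],[0,0,0],255],[[0,0,0],[0,0,0],255]]}}

```text
time: 13.25
eef_pos: [532.9, -30.3, 30.4]
eef_rot: [180.0, 0.0, -5.6]
ft_force: [0.1, 0.3, 0.2]
opening: 0.007
```

```bash
python3 -c "
from h import *
look('s10.png')"
```

```text
t 13.25 tcp case [ -20.8 -106.9] z 30.4 rot [180.    0.   -5.6] F case [0.  0.3] 0.2
knob [340.5  174.33] 18 [ -43.7 -105.1]
knob [300.73 251.83] 30 [-38.5 104.2]
```

View pics/s10.png

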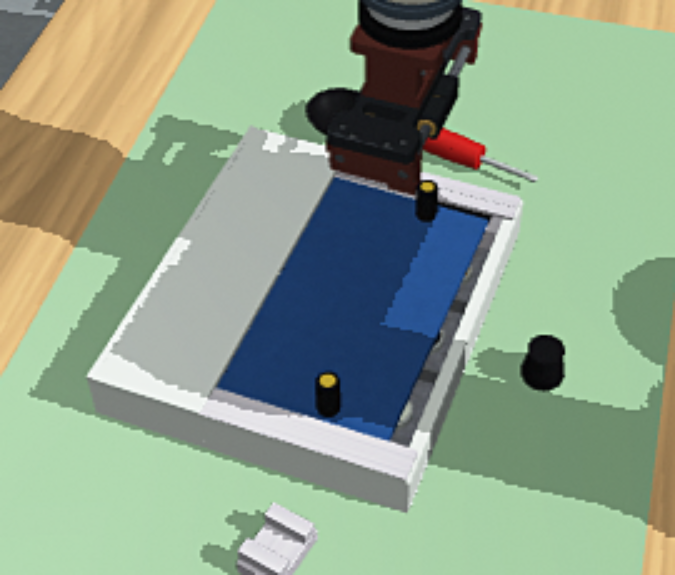

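The crop shows the gap to the front wall narrowing evenly, with the right knob at (428,187) slightly ahead. Back to the left end.

Request:
{"api": "servo_tool", "payload": {"deltas": [[[0.6,0,0],[0,0,0],255],[[0.6,0,0],[0,0,0],255],[[0,-3.5,0],[0,0,0],255],[[0,-3.5,0],[0,0,0],255],[[0,-3.5,0],[0,0,0],255],[[0,-3.5,0],[0,0,0],255],[[0,-3.5,0],[0,0,0],255],[[0,-3.5,0],[0,0,0],255],[[0,0,0],[0,0,0],255],[[0,0,0],[0,0,0],255]]}}

```text
time: 14.13
eef_pos: [565.7, 179.1, 29.9]
eef_rot: [180.0, 0.0, -5.4]
ft_force: [0.5, -0.4, -0.2]
opening: 0.007
```

Request:
{"api": "servo_tool", "payload": {"deltas": [[[-0.35,0,0],[0,0,0],255],[[-0.25,0,0],[0,0,0],255],[[-0.25,0,0],[0,0,0],255],[[-0.25,0,0],[0,0,0],255],[[-0.25,0,0],[0,0,0],255],[[-0.2,0,0],[0,0,0],255],[[-0.2,0,0],[0,0,0],255],[[0,0,0],[0,0,0],255],[[0,0,0],[0,0,0],255]]}}

```text
time: 14.88
eef_pos: [547.9, 179.3, 30.5]
eef_rot: [-180.0, 0.0, -5.6]
ft_force: [0.5, -0.2, -0.4]
opening: 0.005
```

```bash
python3 -c "
from h import *
look()"
```

```text
t 14.88 tcp case [-26.2 103.2] z 30.5 rot [-180.     0.    -5.6] F case [ 0.5 -0.1] -0.4
knob [341.5 174.5] 20 [ -45.7 -105.4]
knob [306.07 253.63] 30 [-48.7 104.6]
```

Request:
{"api": "servo_tool", "payload": {"deltas": [[[0.6,0,0],[0,0,0],255],[[0.5,0,0],[0,0,0],255],[[0,3.5,0],[0,0,0],255],[[0,3.5,0],[0,0,0],255],[[0,3.5,0],[0,0,0],255],[[0,3.5,0],[0,0,0],255],[[0,3.5,0],[0,0,0],255],[[0,3.5,0],[0,0,0],255],[[0,0,0],[0,0,0],255],[[0,0,0],[0,0,0],255]]}}

```text
time: 15.77
eef_pos: [539.0, -32.5, 30.4]
eef_rot: [-180.0, -0.0, -5.8]
ft_force: [-0.1, 0.8, 1.6]
opening: 0.007
```

Request:
{"api": "servo_tool", "payload": {"deltas": [[[-0.35,0,0],[0,0,0],255],[[-0.25,0,0],[0,0,0],255],[[-0.2,0,0],[0,0,0],255],[[-0.2,0,0],[0,0,0],255],[[-0.2,0,0],[0,0,0],255],[[-0.15,0,0],[0,0,0],255],[[0,0,0],[0,0,0],255],[[0,0,0],[0,0,0],255]]}}

```text
time: 16.43
eef_pos: [525.1, -29.3, 30.4]
eef_rot: [-180.0, 0.0, -5.5]
ft_force: [0.5, 0.7, 0.8]
opening: 0.008
```

```bash
python3 -c "
from h import *
look()"
```

```text
t 16.43 tcp case [ -28.7 -106.5] z 30.4 rot [-180.     0.    -5.5] F case [0.4 0.7] 0.8
knob [344.22 175.22] 18 [ -51.6 -105.3]
knob [306.77 253.67] 30 [-49.9 104.2]
```

Request:
{"api": "servo_tool", "payload": {"deltas": [[[0.5,0,0],[0,0,0],255],[[0.4,0,0],[0,0,0],255],[[0,-3.5,0],[0,0,0],255],[[0,-3.5,0],[0,0,0],255],[[0,-3.5,0],[0,0,0],255],[[0,-3.5,0],[0,0,0],255],[[0,-3.5,0],[0,0,0],255],[[0,-3.5,0],[0,0,0],255],[[0,0,0],[0,0,0],255],[[0,0,0],[0,0,0],255]]}}

```text
time: 17.32
eef_pos: [554.6, 180.0, 29.9]
eef_rot: [180.0, 0.0, -5.4]
ft_force: [0.2, -1.2, -0.1]
opening: 0.002
```

Request:
{"api": "servo_tool", "payload": {"deltas": [[[-0.25,0,0],[0,0,0],255],[[-0.25,0,0],[0,0,0],255],[[-0.2,0,0],[0,0,0],255],[[-0.15,0,0],[0,0,0],255],[[-0.15,0,0],[0,0,0],255],[[-0.1,0,0],[0,0,0],255],[[0,0,0],[0,0,0],255],[[0,0,0],[0,0,0],255]]}}

```text
time: 17.98
eef_pos: [543.7, 179.4, 30.5]
eef_rot: [180.0, -0.0, -5.6]
ft_force: [0.8, -1.3, -0.0]
opening: 0.005
```

```bash
python3 -c "
from h import *
look()"
```

```text
t 17.98 tcp case [-30.4 102.9] z 30.5 rot [180.   -0.   -5.6] F case [ 0.9 -1.2] -0.0
knob [344.48 175.38] 21 [ -52.2 -105. ]
knob [308.39 254.35] 31 [-53.1 104.6]
```

Small steps now until the wall pushes back.

Request:
{"api": "servo_tool", "payload": {"deltas": [[[-0.1,0,0],[0,0,0],255],[[-0.1,0,0],[0,0,0],255],[[-0.05,0,0],[0,0,0],255],[[0,0,0],[0,0,0],255]]}}

```text
time: 18.37
eef_pos: [542.1, 179.9, 30.6]
eef_rot: [-180.0, -0.1, -5.6]
ft_force: [5.2, -1.8, -1.2]
opening: 0.008
```

```bash
python3 -c "
from h import *
look()"
```

```text
t 18.37 tcp case [-32.  103.3] z 30.6 rot [-1.8e+02 -1.0e-01 -5.6e+00] F case [ 5.4 -1.2] -1.2
knob [344.5 175.5] 20 [ -52.3 -104.7]
knob [308.87 254.63] 30 [-54.1 104.9]
```

Request:
{"api": "servo_tool", "payload": {"deltas": [[[-0.1,0,0],[0,0,0],255],[[0,0,0],[0,0,0],255]]}}

```text
time: 18.58
eef_pos: [541.9, 179.9, 30.9]
eef_rot: [-180.0, -0.2, -5.6]
ft_force: [6.5, -1.2, -2.1]
opening: 0.006
```

Request:
{"api": "servo_tool", "payload": {"deltas": [[[0.6,0,0],[0,0,0],255],[[0.6,0,0],[0,0,0],255],[[0,3.5,0],[0,0,0],255],[[0,3.5,0],[0,0,0],255],[[0,3.5,0],[0,0,0],255],[[0,3.5,0],[0,0,0],255],[[0,3.5,0],[0,0,0],255],[[0,3.5,0],[0,0,0],255],[[0,0,0],[0,0,0],255],[[0,0,0],[0,0,0],255]]}}

```text
time: 19.42
eef_pos: [531.5, -31.5, 30.2]
eef_rot: [-180.0, 0.1, -5.8]
ft_force: [0.0, 0.2, -0.7]
opening: 0.005
```

Request:
{"api": "servo_tool", "payload": {"deltas": [[[-0.25,0,0],[0,0,0],255],[[-0.25,0,0],[0,0,0],255],[[-0.2,0,0],[0,0,0],255],[[-0.15,0,0],[0,0,0],255],[[-0.15,0,0],[0,0,0],255],[[-0.1,0,0],[0,0,0],255],[[0,0,0],[0,0,0],255],[[0,0,0],[0,0,0],255]]}}

```text
time: 20.08
eef_pos: [520.7, -28.8, 30.4]
eef_rot: [-180.0, -0.0, -5.5]
ft_force: [0.5, 1.0, -0.1]
opening: 0.008
```

```bash
python3 -c "
from h import *
look()"
```

```text
t 20.08 tcp case [ -33.1 -106.5] z 30.4 rot [-180.    -0.    -5.5] F case [0.4 1.1] -0.1
knob [346.28 175.61] 18 [ -55.8 -105.7]
knob [309.16 254.58] 31 [-54.5 104.6]
```

Request:
{"api": "servo_tool", "payload": {"deltas": [[[-0.1,0,0],[0,0,0],255],[[-0.1,0,0],[0,0,0],255],[[0,0,0],[0,0,0],255]]}}

```text
time: 20.38
eef_pos: [520.3, -28.9, 30.7]
eef_rot: [-180.0, -0.2, -5.6]
ft_force: [7.5, 1.1, -2.2]
opening: 0.003
```

```bash
python3 -c "
from h import *
look('s11.png')"
```

```text
t 20.38 tcp case [ -33.6 -106.7] z 30.7 rot [-180.    -0.2   -5.6] F case [7.3 1.8] -2.2
knob [346.28 175.61] 18 [ -55.8 -105.7]
knob [309.33 254.43] 30 [-54.7 104.2]
```

View pics/s11.png

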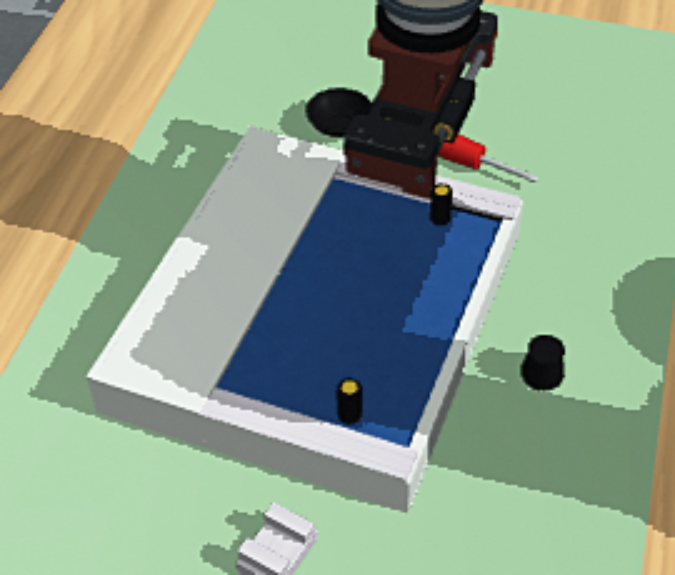

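The crop shows the front edge at the wall along its length. I'll reseat the left end more firmly to catch any kick-back, then recheck the right.

Request:
{"api": "servo_tool", "payload": {"deltas": [[[0.6,0,0],[0,0,0],255],[[0.5,0,0],[0,0,0],255],[[0,-3.5,0],[0,0,0],255],[[0,-3.5,0],[0,0,0],255],[[0,-3.5,0],[0,0,0],255],[[0,-3.5,0],[0,0,0],255],[[0,-3.5,0],[0,0,0],255],[[0,-3.5,0],[0,0,0],255],[[0,0,0],[0,0,0],255],[[0,0,0],[0,0,0],255]]}}

```text
time: 21.27
eef_pos: [549.8, 180.3, 29.9]
eef_rot: [179.9, 0.1, -5.4]
ft_force: [-0.4, -0.5, -0.5]
opening: 0.008
```

Request:
{"api": "servo_tool", "payload": {"deltas": [[[-0.25,0,0],[0,0,0],255],[[-0.2,0,0],[0,0,0],255],[[-0.1,0,0],[0,0,0],255],[[-0.1,0,0],[0,0,0],255],[[0,0,0],[0,0,0],255],[[0,0,0],[0,0,0],255]]}}

```text
time: 21.77
eef_pos: [543.7, 179.1, 30.5]
eef_rot: [-180.0, -0.0, -5.6]
ft_force: [-0.1, 1.0, 0.2]
opening: 0.006
```

```bash
python3 -c "
from h import *
look()"
```

```text
t 21.77 tcp case [-30.4 102.6] z 30.5 rot [-180.    -0.    -5.6] F case [-0.2  0.9] 0.2
knob [346.5 175.5] 20 [ -56.2 -106.1]
knob [309.23 254.42] 31 [-54.5 104.3]
```

Request:
{"api": "servo_tool", "payload": {"deltas": [[[-0.1,0,0],[0,0,0],255],[[-0.1,0,0],[0,0,0],255],[[-0.1,0,0],[0,0,0],255],[[0,0,0],[0,0,0],255]]}}

```text
time: 22.15
eef_pos: [541.8, 179.7, 30.5]
eef_rot: [180.0, -0.2, -5.6]
ft_force: [4.9, -1.2, -2.2]
opening: 0.008
```

Request:
{"api": "servo_tool", "payload": {"deltas": [[[-0.1,0,0],[0,0,0],255],[[-0.1,0,0],[0,0,0],255],[[0,0,0],[0,0,0],255]]}}

```text
time: 22.4
eef_pos: [541.3, 179.8, 31.3]
eef_rot: [-180.0, -0.4, -5.6]
ft_force: [8.8, -1.7, -1.0]
opening: 0.006
```

```bash
python3 -c "
from h import *
look()"
```

```text
t 22.40 tcp case [-32.8 103.1] z 31.3 rot [-180.    -0.4   -5.6] F case [ 8.9 -0.9] -1.0
knob [346.58 175.58] 19 [ -56.4 -106. ]
knob [309.61 254.32] 31 [-55.1 103.8]
```

Request:
{"api": "servo_tool", "payload": {"deltas": [[[0.6,0,0],[0,0,0],255],[[0.6,0,0],[0,0,0],255],[[0,3.5,0],[0,0,0],255],[[0,3.5,0],[0,0,0],255],[[0,3.5,0],[0,0,0],255],[[0,3.5,0],[0,0,0],255],[[0,3.5,0],[0,0,0],255],[[0,3.5,0],[0,0,0],255],[[0,0,0],[0,0,0],255],[[0,0,0],[0,0,0],255]]}}

```text
time: 23.28
eef_pos: [530.0, -31.4, 30.2]
eef_rot: [-180.0, 0.1, -5.8]
ft_force: [0.4, 0.1, 0.5]
opening: 0.007
```

Request:
{"api": "servo_tool", "payload": {"deltas": [[[-0.25,0,0],[0,0,0],255],[[-0.25,0,0],[0,0,0],255],[[-0.2,0,0],[0,0,0],255],[[-0.15,0,0],[0,0,0],255],[[-0.15,0,0],[0,0,0],255],[[-0.1,0,0],[0,0,0],255],[[-0.1,0,0],[0,0,0],255],[[0,0,0],[0,0,0],255],[[0,0,0],[0,0,0],255]]}}

```text
time: 24.03
eef_pos: [520.2, -28.1, 30.8]
eef_rot: [-179.9, -0.3, -5.5]
ft_force: [7.2, 0.9, -4.3]
opening: 0.004
```

```bash
python3 -c "
from h import *
look()"
```

```text
t 24.03 tcp case [ -33.7 -105.9] z 30.8 rot [-179.9   -0.3   -5.5] F case [7.1 1.6] -4.3
knob [346.5  175.67] 18 [ -56.3 -105.7]
knob [309.39 254.35] 31 [-54.7 104. ]
```

Both ends meet a stop at 7–9 N. I'll back off, lift clear and inspect.

Request:
{"api": "servo_tool", "payload": {"deltas": [[[0.7,0,0],[0,0,0],255],[[0.8,0,0],[0,0,0],255],[[0,0,-3],[0,0,0],255],[[0,0,-3.5],[0,0,0],255],[[0,3.5,-2],[0,0,0],255],[[0,3.5,0],[0,0,0],255],[[0,3.5,0],[0,0,0],255],[[0,3.5,0],[0,0,0],255],[[0,3.5,0],[0,0,0],255],[[0,3.5,0],[0,0,0],255]]}}

```text
time: 24.92
eef_pos: [512.6, -241.1, 115.3]
eef_rot: [-180.0, 0.0, -5.6]
ft_force: [-0.1, 0.0, -0.2]
opening: 0.005
```

```bash
python3 - <<'E'
from h import *
look()
t=optics.grab_frame("top");s=optics.grab_frame("side")
for c,n in yellow(t,(245,140,390,265)):print("top",c,n,onz(t,c,70)[:2].round(1))
cv2.imwrite("pics/t12.png",cv2.resize(t["frame"][130:275,230:400],None,fx=4.5,fy=4,interpolation=cv2.INTER_CUBIC)[:,:,::-1])
cv2.imwrite("pics/s12.png",cv2.resize(s["frame"][165:310,270:395],None,fx=4,fy=4,interpolation=cv2.INTER_NEAREST)[:,:,::-1])
cv2.imwrite("pics/s12f.png",s["frame"][:,:,::-1])
E
```

```text
t 24.92 tcp case [ -20.7 -318.6] z 115.3 rot [-180.     0.    -5.6] F case [-0.1  0. ] -0.2
knob [346.35 175.71] 17 [ -56.1 -105.5]
knob [309.39 254.36] 33 [-54.8 104. ]
top [267.25 223.75] 20 [523.  181.5]
top [360.71 232.5 ] 14 [501.4 -26.3]
```

View pics/t12.png

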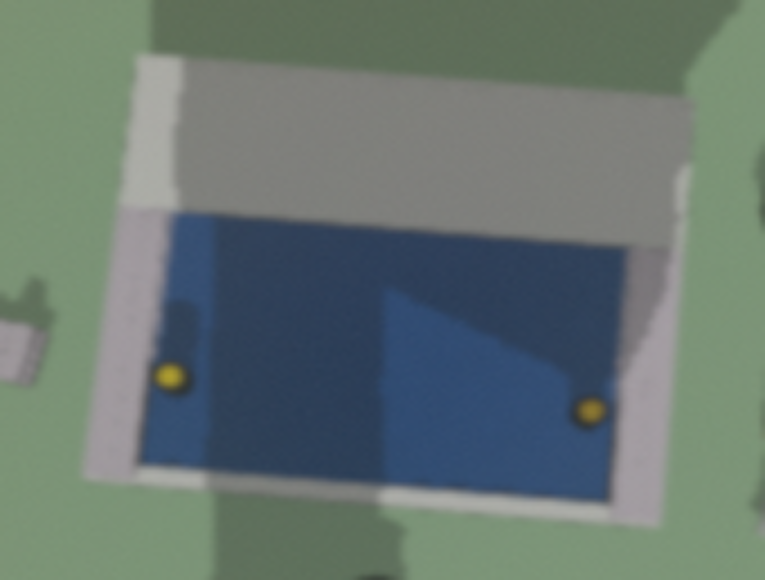

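View pics/s12.png

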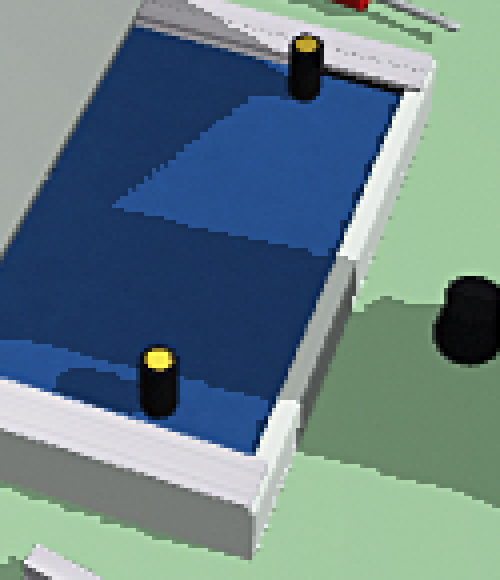

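View pics/s12f.png

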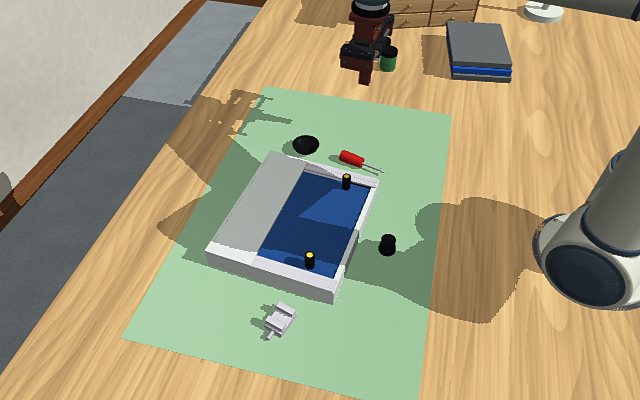

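Blue meets the white front wall along its full length in both views, and the bystanders look unmoved. As a number check, I'll compare the visible wall-strip thickness at the two ends.

```bash
python3 - <<'E'
from h import *
t=optics.grab_frame("top");s=optics.grab_frame("side")
W,L=casefit()
def edge(f,p0,p1):  # sample along world line through points, returns positions of blue->wall and wall->outside
    n=161;out=[]
    P=[proj(f,p0+(p1-p0)*k/(n-1)) for k in range(n)]
    mx=np.array(P,np.float32)
    c=cv2.remap(f["frame"],mx[None,:,0],mx[None,:,1],cv2.INTER_LINEAR)[0].astype(float)
    return c
for nm,f,o,a in(("top",t,np.array([567.06,70.46]),-5.315),("side",s,np.array([564.,74.]),-5.72)):
    A_=np.radians(a);R=np.array([[np.cos(A_),-np.sin(A_)],[np.sin(A_),np.cos(A_)]])
    for y in(100,85,-85,-100):
        g=lambda x:np.r_[R@[x,y]+o,40.]
        c=edge(f,g(-85),g(-125))
        sat=(c[:,2]-c[:,0])   # blue minus red
        grn=(c[:,1]-c[:,0])
        x=np.linspace(-85,-125,161)
        k=np.argmax(sat<sat[:20].mean()/2);m=k+np.argmax(grn[k+8:]>12)+8
        print(nm,y,"blue/wall x %.1f"%x[k],"outer x %.1f"%x[m])
E
```

```text
top 100 blue/wall x -101.8 outer x -115.2
top 85 blue/wall x -102.8 outer x -115.0
top -85 blue/wall x -103.5 outer x -116.8
top -100 blue/wall x -103.8 outer x -117.0
side 100 blue/wall x -104.8 outer x -121.2
side 85 blue/wall x -105.2 outer x -121.2
side -85 blue/wall x -104.5 outer x -121.2
side -100 blue/wall x -104.5 outer x -121.2
```

```bash
python3 -c "
from h import *
look();print(workorder.sign_off())"
```

```text
t 25.22 tcp case [ -20.4 -315.9] z 115.2 rot [-180.     0.    -5.5] F case [-1.   0.6] -0.3
knob [346.35 175.71] 17 [ -56.1 -105.5]
knob [309.39 254.36] 33 [-54.8 104. ]
the job is handed in; nothing more can be done
None
```

The cover is closed and the job is handed in at about 25 s. I pushed the two knobs in turn with the shut fingers, keeping either end no more than about 7 mm ahead. At the end I pressed each end against the front wall at 7–9 N, then backed off and lifted clear.

**Last checks**
- **Knob positions:** the side camera puts the knobs at case x = -54.8 (left) and -56.1 mm (right), against -55 when closed.
- **Front edge:** blue meets the wall with no visible gap. The wall strip shows the same thickness at both ends to about 1 mm in both cameras. Only the press against the wall is finer than that.
- **Bystanders:** they look unmoved in the last side picture, but I did not measure them.

**What disagreed**
- **Finger height:** the closed finger tips sit about 20 mm above the reported TCP. My first push passed over the left knob without touching it, and I corrected for this afterwards.
- **Camera calibration:** the two cameras differ by about 3 mm in x and 0.4° in case yaw. I take the 1.3 mm difference between the knobs to come from this, because both ends met a firm stop.

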